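Set the lamp tester and hold its splined key home

ROBOT

A 6-joint arm with a two-finger parallel gripper is mounted at the origin on the work surface. World frame = base frame: x ahead of the robot, y to its left, z up, the work surface at z = 0. Lengths are in m, angles in rad, forces in N, time in s.
With the tool pointing down it reaches from about 0.375 to 0.825 m from the base axis. Payload 5.5 kg.
Tool frame: the origin (TCP) lies at the centre of the arm's flange, where the gripper is bolted on; the fingertips stand ahead of it and the grasp point (between the pads) lies 155 mm ahead of it (manip.nose_length is the z of the fingertips in the tool frame, in m); z points along the fingers, y is the line along which they close (so a half turn about z gives the same grasp; the last joint's range is limited). The gripper opens to 85 mm and grips with 20 to 120 N. Pads are 22 mm wide; open, the fingers measure 114 mm over their backs; the gripper's body (76 mm by 85 mm) begins 54 mm behind the grasp point. The pads swing forward as they close: fully open they stand 13 mm farther back than shut.
Start: joints at [1.154, 0.314, -0.047, 1.21, 0, 1.571], TCP at [0.243, 0.549, 0.405] pointing down, gripper open.
Joint ranges: [-2.67, 2.67], [-0.69, 1.73], [-1.03, 1.25], [-2.08, 2.16], [-1.42, 1.45], [-3.14, 3.14]. Speed limits (rad/s): [2.39, 2.39, 3.01, 3.14, 3.14, 3.14].

INTERFACE

Orientations are given as a rotation vector (axis times angle).
In Python, from cell import manip gives the robot as it stands.
- The arm moves only by the shell command python3 -m pendant 'ROWS' [OPENING]. ROWS is JSON, a list of rows, each an object of numbers: "dx", "dy", "dz": the shift along the tool's x, y, z in m; "rx", "ry", "rz": the turn, a rotation vector about the tool's x, y, z in rad. In form: [{"dx": .., "dy": .., "dz": .., "rx": .., "ry": .., "rz": ..}, ...]. A call has 1 to 20 rows; each row is the pose to reach, as a shift and turn from the pose commanded when the call began, along the tool's axes at that moment; what a row does not reach only later rows make up. A row lasts 1/8 s, in which the tool goes at most 62.5 mm and 10.7 degrees, less where a joint would pass 70% of its speed; a pose out of reach is approached as far as the arm can. A call with a gripper value outside its range is refused whole. OPENING is the gripper's target within -1 to 1 (shut at 1, half-way at 0, fully open at -1), set as the call begins (- or left out, the last holds). The fingers move at their own pace and stop on an object; the grip force is fixed at half the most. Time passes only in rows, so rows that repeat a pose let the fingers close. It gives the time, the measured TCP pose, the force and the opening at its end, in the units of the state.
- manip.get_state(): the state, without advancing time (a new reading comes with each control period).
- manip.grab_frame(name): name is "scene" or "top" or "wrist"; returns a dict with "image" (400x640x3 uint8, blue, green, red), "z_map" (400x640 float32, m along the optical axis (not along the pixel's ray), 0 where there is no reading), "vfov" (degrees; the focal length in pixels is half the picture's height over the tangent of half this angle, whatever the lens; pixels are square), "cx", "cy" (the principal point, pixels), "position" and "attitude" of the camera in the world; the wrist camera has in their place "T_tool_cam" (4x4, takes a point from camera to tool coordinates, whose origin is the TCP and whose axes are the flange's). Camera axes: x right, y up, looking along -z (the intrinsics and any distortion apply to the point x, -y, -z); pixel columns grow to the right and rows downward; lengths in m; the calibration is good to about 2 mm. The wrist camera is an equidistant fisheye: a pixel r from the principal point sees the ray r / f radians off the axis. A picture is of the moment at which its call begins: read the wrist's pose just before it.
- manip.close_job(): hands the job in, once; it reports no verdict.
The state is a dict: "clock": time; "qpos": joint angles; "qvel": joint speeds; "effort": joint torques, N m; "tool_pos": TCP position; "eef_rot": TCP orientation; "ft_force": force on the tool from outside, world axes, zero at the start; "moment": the same for the moment, N m; "opening": finger opening in m.
Only numpy, scipy, OpenCV 4.12 (cv2) and the standard library are available. Lean on these libraries where they do the work, as an engineer would, in place of code of your own. Each camera call takes 0.05 s, during which the arm holds its last target. There are 200 camera calls.

TASK

Run the emergency lamp test: first turn the black dial on the grey tester clockwise so that its white pointer stands at the green mark. Then take the yellow-handled key out of its black parking block, set its four-splined stem on the tester's metal socket, turn it until the splines mesh, and push it fully home against the spring until its round shoulder is flush on the socket. Finish while still gripping the key and pressing it home, with the dial left at the green mark and the padlock, bumper, fuse and lamp left where they are.

Things in the scene. Friction and masses are not known exactly. Their poses are not given: they have to be found in the camera images.
- tester: grey painted steel box fixed to the ledge, 130 (x) by 220 (y) by 45 mm high; origin at the centre of its underside. On its flat top: the dial, axis at (0, +60) mm, and the metal socket, axis at (0, -60) mm, in its own x, y. Its place and yaw vary.
- knob (a joint): angle (rad) of the black dial knob; grows clockwise seen from above. At 0 the white pointer points along the tester's own -x; the green mark is at 2.09 (120 degrees). The knob turns freely with light friction (0.04 N m) and stays where left; it stands 0.6 to 1.4 short of the mark at the start. Within 0.14 counts as set.
- knob_grip (a point): point on the knob's vertical axis, half-way up its grip bar, 72 mm above the ledge. The bar is 46 mm long (point x; the white pointer is on the -x end), 14 mm thick (point y) and 30 mm high (57 to 87 mm above the ledge); under it is a disc 44 mm in diameter.
- mark (a point): centre of the green mark, a 14 by 6 mm radial bar on the dial's white scale, 36.5 mm from the knob's axis, at the tester's top (47 mm above the ledge). The other marks are thin and black.
- socket (a point): centre of the mouth of the metal socket (aluminium block 48 mm square on a round disc), 81 mm above the ledge; z up. Its cross-shaped hole: two slots 8.5 mm wide, 34 mm long, crossing at right angles along the point's x and y. The block stands at any angle to the tester and resists turning stiffly (0.5 N m). The orange plunger lies 20 mm down the hole.
- plunger (a joint): travel (m) of the orange spring plunger inside the socket, 0 at rest, grows as pressed; 3 N to start, about 8.4 N at 0.006, where the key's shoulder lies flush on the socket. The spring lifts the key again if it is not kept pressed.
- key_grip (a point): centre of the key's yellow handle, a block 46 mm long (point x), 20 mm thick (point y), 46 mm high (point z, up). A steel shoulder disc, 44 mm in diameter, lies 23 to 29 mm under this point; the stem's tip is 55 mm under it. Key 0.08 to 0.17 kg. It stands upright in the parking block, this point 59 mm above the ledge, turned at any angle.
- key_shoulder (a point): centre of the underside of the key's shoulder; on the socket's mouth when home. From here the steel stem runs 26 mm down: a cross of two fins 5 mm thick, 30 mm across, one along and one across the handle (same x, y axes), so it meshes at every quarter turn; the last 2.5 mm taper to a ridge 26 mm long as a lead-in.
- holder: black parking block fixed to the ledge, 70 by 70 by 30 mm high, with a round 37 mm hole through its centre in which the key's stem hangs loosely (up to 3 mm play), the shoulder resting on top; origin at the centre of its underside.
- padlock: bystander: stainless steel padlock lying flat, 66 by 44 by 18 mm; origin under its body's centre
- bumper: bystander: blue hard silicone bumper, 42 mm across, 22 mm high; origin at the centre of its underside
- fuse: bystander: white ceramic fuse with steel ends and blades, 34 by 96 by 33 mm; origin at the centre of its underside
- lamp: bystander: red plastic emergency lamp on a black foot, 92 mm across, 105 mm high; origin at the centre of its underside
Not all that is in view belongs to the job. Leave any orange or turquoise look-alike of the part that bears key_grip alone.

How it is judged:
By the outcome, as a careful person would: the job done as asked, in the order asked, and still so for the second after the job is handed in, while the arm keeps its last pose, push and grip.
It also fails if it takes over 61 s, if anything falls off the work surface, if the arm or the gripper's body presses on something with over 40 N, if the wrist force passes 120 N, or if a joint passes its speed limit or range.

## Working session

There is one attempt and no reset: what is moved stays moved. The work goes in short steps, Python scripts to look and compute and a shell command to move; the robot and the scene stay as the last step left them, time stands still between calls to the robot, and variables do not carry over. Pictures are saved under pics/ and viewed, on a budget of 10 in all, crops included, one or two more only if the job needs it, and the job is handed in when it is done.

```bash
ls; mkdir -p pics; cat > h.py <<'E'
import numpy as np, cv2
from scipy.spatial.transform import Rotation as R
from cell import manip
def grab(n):
    s=manip.get_state(); f=manip.grab_frame(n); f['s']=s; return f
def foc(f): return 200/np.tan(np.radians(f['vfov'])/2)
def pose(f):
    if 'T_tool_cam' in f:
        T=np.eye(4); T[:3,:3]=R.from_rotvec(f['s']['eef_rot']).as_matrix(); T[:3,3]=f['s']['tool_pos']
        T=T@np.array(f['T_tool_cam']); return T[:3,:3],T[:3,3]
    a=np.array(f['attitude'],float)
    return (a if a.shape==(3,3) else R.from_rotvec(a).as_matrix()),np.array(f['position'])
def ray(f,u,v):
    x=(np.asarray(u,float)-f['cx'])/foc(f); y=(np.asarray(v,float)-f['cy'])/foc(f)
    if 'T_tool_cam' in f:
        r=np.hypot(x,y)+1e-12; d=np.stack([np.sin(r)*x/r,-np.sin(r)*y/r,-np.cos(r)],-1)
    else: d=np.stack([x,-y,-np.ones_like(x)],-1)
    return d
def onplane(f,u,v,z):
    M,p=pose(f); d=ray(f,u,v)@M.T
    return p+d*((z-p[2])/d[...,2])[...,None]
def depthpt(f):
    v,u=np.mgrid[:400,:640]; d=ray(f,u,v); M,p=pose(f)
    return (d/(-d[...,2:]).clip(1e-3)*f['z_map'][...,None])@M.T+p
E
cat > a.py <<'E'
from h import *
for n in ['top','scene']:
    f=grab(n); print(n,{k:v for k,v in f.items() if k not in('image','z_map','s')}); cv2.imwrite(f'pics/{n}0.png',f['image']); np.save(n+'0.npy',f,allow_pickle=True)
print(f['s'], manip.nose_length)
E
python3 a.py
```

```text
pics
top {'vfov': 48.66814733798205, 'cx': 315.0945400709106, 'cy': 195.29777976231014, 'position': array([ 0.43106715, -0.01016552,  1.06741707]), 'attitude': array([ 0.0967399 , -0.10277692, -1.59458236])}
scene {'vfov': 46.185787256153695, 'cx': 330.1004869219288, 'cy': 200.58908605855217, 'position': array([ 0.90730556, -0.40887006,  0.6999571 ]), 'attitude': array([0.67472887, 0.23112347, 0.65274627])}
{'clock': 0.05, 'qpos': array([ 1.15397602e+00,  3.14222416e-01, -4.80466051e-02,  1.21017911e+00,
        4.50500463e-06,  1.57076656e+00]), 'qvel': array([ 0.00030166,  0.00034281,  0.00121276, -0.00010299,  0.00158674,
        0.00036137]), 'effort': array([-8.26757696e-04, -5.41247606e+01,  3.40875149e+01,  1.18015066e-02,
       -1.73364401e-04, -1.36300289e-05]), 'tool_pos': array([0.24280493, 0.54838611, 0.40385071]), 'eef_rot': array([-6.49892772e-01, -3.07328200e+00,  2.53675316e-03]), 'ft_force': array([ 0.94103129, -0.48429981, -0.12586972]), 'moment': array([-0.00971493,  0.04618575, -0.02508233]), 'opening': 0.08505451549632796} 0.1734
```

View pics/top0.png

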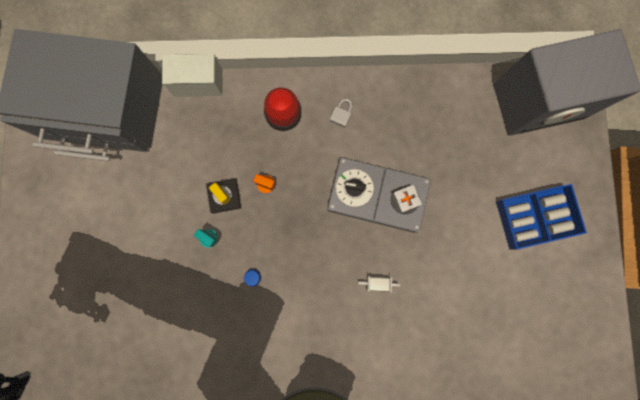

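View pics/scene0.png

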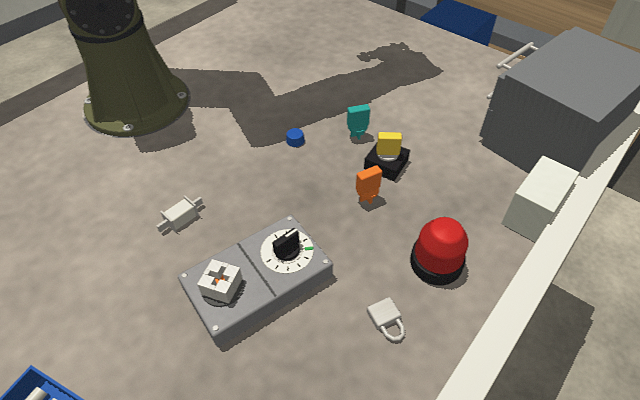

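Top view: the yellow key stands in the black block at (219,190). The orange (264,182) and turquoise (206,236) look-alikes stand free. The dial is at (354,187) and the socket at (408,198). Next I measure and confirm with one enlarged crop.

```bash
cat > b.py <<'E'
from h import *
f=np.load('top0.npy',allow_pickle=True).item(); P=depthpt(f); im=f['image']; hsv=cv2.cvtColor(im,cv2.COLOR_BGR2HSV)
def box(m,name):
    n,l,st,c=cv2.connectedComponentsWithStats(m.astype(np.uint8)); k=1+np.argmax(st[1:,4]); q=P[l==k]
    r=cv2.minAreaRect((q[:,:2]*1000).astype(np.float32)); print(name,st[k],'rect mm',np.round(r[0],1),np.round(r[1],1),round(r[2],1),'z',np.round(np.percentile(q[:,2],[5,50,95]),4)); return q
u=np.arange(640)[None,:]; v=np.arange(400)[:,None]; Z=P[...,2]
T=(u>320)&(u<435)&(v>150)&(v<238)
box(T&(Z>.035)&(Z<.055),'tester')
box(T&(Z>.07)&(u>385)&(Z<.09),'socket')
box(T&(Z>.07)&(u<380),'knobbar')
Y=(hsv[...,0]>18)&(hsv[...,0]<35)&(hsv[...,1]>150)&(u<245)&(u>200)&(v>170)&(v<215)
box(Y&(Z>.07),'yellowtop')
box((u>195)&(u<250)&(v>170)&(v<220)&(Z>.02)&(Z<.034),'holder')
G=(hsv[...,0]>45)&(hsv[...,0]<85)&(hsv[...,1]>90)&T
vv,uu=np.where(G); print('green px',uu.mean(),vv.mean(),onplane(f,uu.mean(),vv.mean(),.047))
for n,z in [('padlock',(341,113)),('lamp',(282,108)),('fuse',(379,284)),('bumper',(252,278)),('orange',(264,182))]: print(n,P[z[1],z[0]])
a=cv2.resize(im[150:240,320:440],None,fx=5,fy=5,interpolation=3); b=cv2.resize(im[165:225,190:240],(250,300),interpolation=3)[:300]
s=np.zeros((450,800,3),np.uint8); s[:,:600]=a; s[:240,600:]=cv2.resize(b,(200,240)); cv2.imwrite('pics/crop.png',s)
E
python3 b.py
```

```text
tester [ 328  157  103   76 4458] rect mm [ 560.7 -166.4] [220.2 130.6] 74.5 z [0.0413 0.0448 0.0492]
socket [394 185  28  28 391] rect mm [ 544.9 -224.3] [47.9 49.5] 20.2 z [0.075  0.0801 0.083 ]
knobbar [345 181  22  10 145] rect mm [ 576.7 -107.6] [47.6 14.1] 79.1 z [0.0744 0.0842 0.0871]
yellowtop [210 183  18  20 184] rect mm [568.7 202.4] [45.4 20. ] 38.0 z [0.0774 0.0814 0.0847]
holder [206 179  34  34 568] rect mm [569.1 202.9] [70.9 70.3] 8.4 z [0.0257 0.0296 0.033 ]
green px 342.7142857142857 176.28571428571428 [ 0.60399535 -0.08155028  0.047     ]
padlock [ 0.76612426 -0.0847462   0.0179889 ]
lamp [0.75532409 0.0541586  0.09909341]
fuse [ 0.35295091 -0.15794535  0.02912335]
bumper [0.37379723 0.13627443 0.01950629]
orange [0.59061778 0.09944388 0.0757218 ]
```

View pics/crop.png

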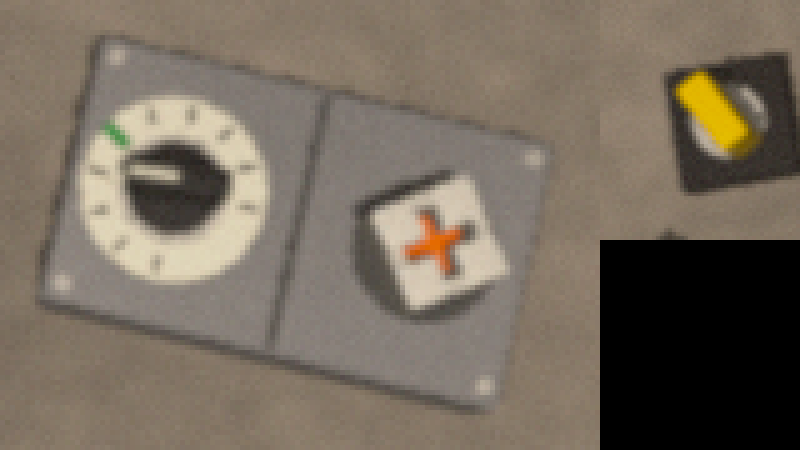

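The crop confirms it: the yellow key in the black block is the target, and the pointer is about 35° counter-clockwise of the green mark. I'll hover over the knob first.

```bash
cat >> h.py <<'E'
def delta(xyz,xang,opp=False):
    "shift/turn in tool axes from measured pose to TCP xyz, tool down, tool x at world angle xang (deg)"
    s=manip.get_state(); M=R.from_rotvec(s['eef_rot']); a=np.radians(xang)
    G=R.from_matrix(np.array([[np.cos(a),np.sin(a),0],[np.sin(a),-np.cos(a),0],[0,0,-1.]]))
    print('t',s['clock'],'pos',np.round(s['tool_pos'],4),'F',np.round(s['ft_force'],1),'op',round(s['opening'],4),'q6',round(s['qpos'][5],3))
    x=M.as_matrix()[:,0]; print('xang now',np.degrees(np.arctan2(x[1],x[0])))
    print('d',np.round(M.inv().apply(np.array(xyz)-s['tool_pos']),4),'r',np.round((M.inv()*G).as_rotvec(),4))
E
python3 -c "
from h import *
delta([.5767,-.108,.30],79.1)"
```

```text
t 0.1 pos [0.2428 0.5484 0.4039] F [-0.1 -0.5 -0.3] op 0.0854 q6 1.571
xang now 156.1195778691089
d [-0.5711 -0.4649  0.1046] r [-1.3000e-03  1.0000e-03  1.3442e+00]
```

```bash
D='{"dx":-0.571,"dy":-0.465,"dz":0.104,"rx":-0.001,"ry":0.001,"rz":1.344}'; python3 -m pendant '[{"dx":-0.571,"dy":-0.465,"dz":0.104,"rx":-0.001,"ry":0.001,"rz":1.344},{"dx":-0.571,"dy":-0.465,"dz":0.104,"rx":-0.001,"ry":0.001,"rz":1.344},{"dx":-0.571,"dy":-0.465,"dz":0.104,"rx":-0.001,"ry":0.001,"rz":1.344},{"dx":-0.571,"dy":-0.465,"dz":0.104,"rx":-0.001,"ry":0.001,"rz":1.344},{"dx":-0.571,"dy":-0.465,"dz":0.104,"rx":-0.001,"ry":0.001,"rz":1.344},{"dx":-0.571,"dy":-0.465,"dz":0.104,"rx":-0.001,"ry":0.001,"rz":1.344},{"dx":-0.571,"dy":-0.465,"dz":0.104,"rx":-0.001,"ry":0.001,"rz":1.344},{"dx":-0.571,"dy":-0.465,"dz":0.104,"rx":-0.001,"ry":0.001,"rz":1.344},{"dx":-0.571,"dy":-0.465,"dz":0.104,"rx":-0.001,"ry":0.001,"rz":1.344},{"dx":-0.571,"dy":-0.465,"dz":0.104,"rx":-0.001,"ry":0.001,"rz":1.344},{"dx":-0.571,"dy":-0.465,"dz":0.104,"rx":-0.001,"ry":0.001,"rz":1.344},{"dx":-0.571,"dy":-0.465,"dz":0.104,"rx":-0.001,"ry":0.001,"rz":1.344},{"dx":-0.571,"dy":-0.465,"dz":0.104,"rx":-0.001,"ry":0.001,"rz":1.344},{"dx":-0.571,"dy":-0.465,"dz":0.104,"rx":-0.001,"ry":0.001,"rz":1.344},{"dx":-0.571,"dy":-0.465,"dz":0.104,"rx":-0.001,"ry":0.001,"rz":1.344}]' -0.2
cat > w.py <<'E'
from h import *
import sys
f=grab('wrist'); cv2.imwrite(sys.argv[1],f['image']); np.save('w.npy',f,allow_pickle=True); print(pose(f)[1], f['vfov'],f['cx'],f['cy'])
P=depthpt(f);im=f['image'];hsv=cv2.cvtColor(im,cv2.COLOR_BGR2HSV);Z=P[...,2]
def box(m,name):
    n,l,st,c=cv2.connectedComponentsWithStats(m.astype(np.uint8)); 
    if n<2: return print(name,'none')
    k=1+np.argmax(st[1:,4]); q=P[l==k]
    r=cv2.minAreaRect((q[:,:2]*1000).astype(np.float32)); print(name,st[k],'rect',np.round(r[0],1),np.round(r[1],1),round(r[2],1),'z',np.round(np.median(q[:,2]),4))
def near(x,y,r): return np.hypot(P[...,0]-x,P[...,1]-y)<r
box(near(.577,-.108,.04)&(Z>.07)&(Z<.1),'knob'); box(near(.545,-.224,.045)&(Z>.07)&(Z<.09),'socket'); box((Z>.04)&(Z<.052)&near(.56,-.166,.15),'tester')
box(near(.569,.2025,.05)&(Z>.07)&(Z<.1)&(hsv[...,1]>130),'key')
G=(hsv[...,0]>45)&(hsv[...,0]<85)&(hsv[...,1]>90)&near(.577,-.108,.05)
if G.any(): print('green',P[G].mean(0))
print(manip.get_state()['clock'])
E
python3 w.py pics/w1.png; python3 -c "
from h import *
delta([.5767,-.108,.237],79.1)"
```

```text
clock: 1.98
tool_pos: [0.5763, -0.1065, 0.3008]
eef_rot: [-2.42, -2.002, -0.002]
ft_force: [0.3, 0.6, 0.4]
opening: 0.0512
[ 0.59114261 -0.02792356  0.27061663] 65.70646984690485 317.63581281416555 203.35465212622915
knob [ 310  193   22   72 1465] rect [ 578.3 -108. ] [47.4 14.1] 79.5 z 0.0853
socket [ 271  322   70   32 1145] rect [ 544.2 -219.1] [49.1 37.9] 19.2 z 0.0804
tester [  239   143   170   211 22195] rect [ 564.4 -159.9] [205.8 130.3] 74.7 z 0.0458
key none
green [ 0.59897541 -0.08647359  0.06165129]
2.025
t 2.025 pos [ 0.5764 -0.1064  0.301 ] F [ 0.8 -0.6  0.2] op 0.0514 q6 1.576
xang now 79.21581328975412
d [-0.0016  0.0006  0.064 ] r [ 0.0001 -0.0015  0.002 ]
```

View pics/w1.png

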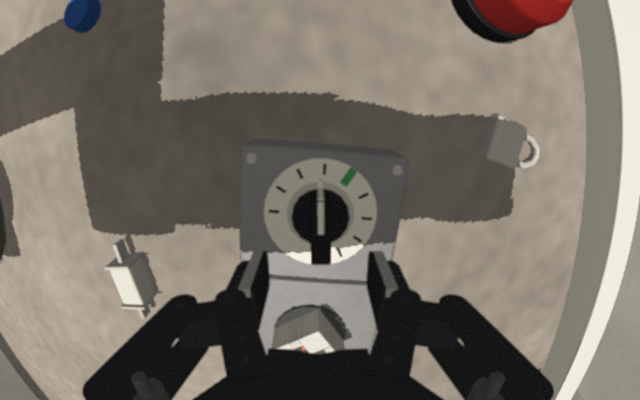

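Wrist view: the fingers straddle the knob bar (320,215), the green mark is at (348,177), and the measured pose agrees with the top camera. Now I descend and grip.

```bash
python3 -m pendant '[{"dx":-0.0015,"dy":0.001,"dz":0.03},{"dx":-0.0015,"dy":0.001,"dz":0.055},{"dx":-0.0015,"dy":0.001,"dz":0.064},{"dx":-0.0015,"dy":0.001,"dz":0.064}]' && python3 -m pendant '[{"dz":0},{"dz":0},{"dz":0},{"dz":0},{"dz":0},{"dz":0}]' 1
```

```text
invalid input
```

```bash
python3 -m pendant '[{"dx":-0.0015,"dy":0.001,"dz":0.03,"rx":0,"ry":0,"rz":0},{"dx":-0.0015,"dy":0.001,"dz":0.055,"rx":0,"ry":0,"rz":0},{"dx":-0.0015,"dy":0.001,"dz":0.064,"rx":0,"ry":0,"rz":0},{"dx":-0.0015,"dy":0.001,"dz":0.064,"rx":0,"ry":0,"rz":0}]' && python3 -m pendant '[{"dx":0,"dy":0,"dz":0,"rx":0,"ry":0,"rz":0},{"dx":0,"dy":0,"dz":0,"rx":0,"ry":0,"rz":0},{"dx":0,"dy":0,"dz":0,"rx":0,"ry":0,"rz":0},{"dx":0,"dy":0,"dz":0,"rx":0,"ry":0,"rz":0},{"dx":0,"dy":0,"dz":0,"rx":0,"ry":0,"rz":0}]' 1; python3 -c "
from h import *
delta([.577,-.108,.237],44.6)"
```

```text
clock: 2.52
tool_pos: [0.5773, -0.1086, 0.2367]
eef_rot: [-2.42, -2.001, -0.001]
ft_force: [0.4, -0.3, 0.3]
opening: 0.0511
clock: 3.15
tool_pos: [0.5775, -0.1093, 0.238]
eef_rot: [-2.422, -2.0, -0.003]
ft_force: [-3.0, 2.2, 6.0]
opening: 0.0124
t 3.15 pos [ 0.5775 -0.1093  0.238 ] F [-3.   2.2  6. ] op 0.0124 q6 1.573
xang now 79.111881202892
d [ 0.0012 -0.0007  0.001 ] r [ 4.000e-04 -1.900e-03  6.023e-01]
```

```bash
python3 -m pendant '[{"dx":0.001,"dy":-0.0005,"dz":-0.002,"rx":0,"ry":0,"rz":0.12},{"dx":0.001,"dy":-0.0005,"dz":-0.002,"rx":0,"ry":0,"rz":0.26},{"dx":0.001,"dy":-0.0005,"dz":-0.002,"rx":0,"ry":0,"rz":0.4},{"dx":0.001,"dy":-0.0005,"dz":-0.002,"rx":0,"ry":0,"rz":0.52},{"dx":0.001,"dy":-0.0005,"dz":-0.002,"rx":0,"ry":0,"rz":0.602},{"dx":0.001,"dy":-0.0005,"dz":-0.002,"rx":0,"ry":0,"rz":0.602},{"dx":0.001,"dy":-0.0005,"dz":-0.002,"rx":0,"ry":0,"rz":0.602}]'; python3 -m pendant '[{"dx":0,"dy":0,"dz":0,"rx":0,"ry":0,"rz":0},{"dx":0,"dy":0,"dz":0,"rx":0,"ry":0,"rz":0},{"dx":0,"dy":0,"dz":0,"rx":0,"ry":0,"rz":0},{"dx":0,"dy":0,"dz":0,"rx":0,"ry":0,"rz":0},{"dx":0,"dy":0,"dz":-0.04,"rx":0,"ry":0,"rz":0},{"dx":0,"dy":0,"dz":-0.08,"rx":0,"ry":0,"rz":0},{"dx":0,"dy":0,"dz":-0.08,"rx":0,"ry":0,"rz":0}]' -0.2
python3 w.py pics/w2.png;  python3 -c "
from h import *
delta([.569,.2025,.33],38)"
```

```text
clock: 4.03
tool_pos: [0.5774, -0.1088, 0.2381]
eef_rot: [2.905, 1.194, 0.0]
ft_force: [3.3, -3.0, -11.5]
opening: 0.0123
clock: 4.9
tool_pos: [0.5787, -0.1086, 0.3225]
eef_rot: [2.904, 1.192, 0.01]
ft_force: [0.0, -0.1, 0.0]
opening: 0.0512
[ 0.63598313 -0.05252293  0.29253746] 65.70646984690485 317.63581281416555 203.35465212622915
knob [ 306  184   19   66 1205] rect [ 578.7 -108.1] [47.  13.4] 44.8 z 0.0853
socket [347 298  30  48 840] rect [ 540.3 -215.9] [44.  28.8] 19.6 z 0.0808
tester [  225   116   218   235 21664] rect [ 562.7 -166.6] [219.6 130. ] 74.8 z 0.0456
key [ 51   0  23  16 310] rect [557.4 190.7] [14.2 21.1] 34.4 z 0.0808
green [ 0.59654102 -0.0888032   0.08243758]
4.95
t 4.95 pos [ 0.5779 -0.1084  0.3204] F [-0.9  0.  -0. ] op 0.0518 q6 2.177
xang now 44.63179226490413
d [ 0.2122 -0.2275 -0.0094] r [ 0.002  -0.0034  0.1157]
```

View pics/w2.png

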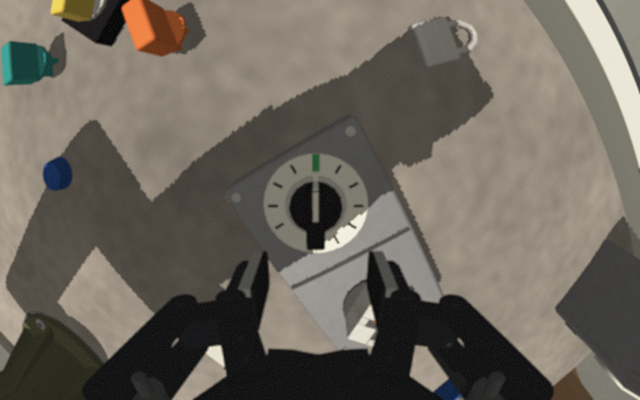

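The pointer at (316,190) lines up with the green mark at (316,162), and the bar angle is 44.8° against a mark at 44.6°. Next, above the key.

```bash
python3 -m pendant '[{"dx":0.212,"dy":-0.2275,"dz":-0.01,"rx":0.002,"ry":-0.003,"rz":0.116},{"dx":0.212,"dy":-0.2275,"dz":-0.01,"rx":0.002,"ry":-0.003,"rz":0.116},{"dx":0.212,"dy":-0.2275,"dz":-0.01,"rx":0.002,"ry":-0.003,"rz":0.116},{"dx":0.212,"dy":-0.2275,"dz":-0.01,"rx":0.002,"ry":-0.003,"rz":0.116},{"dx":0.212,"dy":-0.2275,"dz":-0.01,"rx":0.002,"ry":-0.003,"rz":0.116},{"dx":0.212,"dy":-0.2275,"dz":-0.01,"rx":0.002,"ry":-0.003,"rz":0.116},{"dx":0.212,"dy":-0.2275,"dz":-0.01,"rx":0.002,"ry":-0.003,"rz":0.116},{"dx":0.212,"dy":-0.2275,"dz":-0.01,"rx":0.002,"ry":-0.003,"rz":0.116},{"dx":0.212,"dy":-0.2275,"dz":-0.01,"rx":0.002,"ry":-0.003,"rz":0.116}]'
python3 w.py pics/w3.png;  python3 -c "
from h import *
delta([.569,.2025,.219],38)"
```

```text
clock: 6.08
tool_pos: [0.5684, 0.2011, 0.3289]
eef_rot: [-2.97, -1.019, 0.005]
ft_force: [1.3, -0.2, 0.4]
opening: 0.0511
[0.63162437 0.25004591 0.29838478] 65.70646984690485 317.63581281416555 203.35465212622915
knob [516 332  18  26 287] rect [ 584.2 -101.9] [32.3 15.8] 45.8 z 0.0823
socket [542 372  13  10  66] rect [ 572.3 -226.8] [26.5  9. ] 89.3 z 0.0777
tester [ 488  281   73   89 2796] rect [ 585.1 -171.1] [219.7  82.6] 74.8 z 0.0456
key [ 305  178   27   61 1532] rect [570.4 202.9] [46.4 20.1] 38.8 z 0.0821
green [ 0.59909944 -0.08541747  0.05430655]
6.125
t 6.125 pos [0.5684 0.2013 0.329 ] F [ 0.9 -0.1  0.1] op 0.051 q6 2.82
xang now 37.87219881816904
d [ 0.0014 -0.0003  0.11  ] r [-0.0025  0.0022 -0.0022]
```

View pics/w3.png

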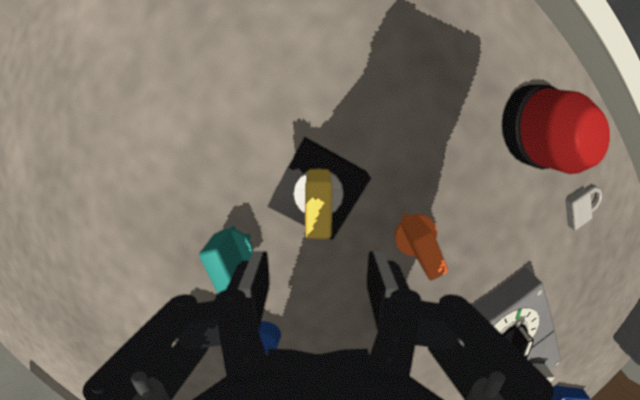

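The yellow key is centred between the fingers at (318,205), with the look-alikes clear on both sides. I descend and grip.

```bash
python3 -m pendant '[{"dx":0.0015,"dy":0,"dz":0.05,"rx":-0.002,"ry":0.002,"rz":-0.008},{"dx":0.0015,"dy":0,"dz":0.09,"rx":-0.002,"ry":0.002,"rz":-0.008},{"dx":0.0015,"dy":0,"dz":0.11,"rx":-0.002,"ry":0.002,"rz":-0.008},{"dx":0.0015,"dy":0,"dz":0.11,"rx":-0.002,"ry":0.002,"rz":-0.008}]' && python3 -m pendant '[{"dx":0,"dy":0,"dz":0,"rx":0,"ry":0,"rz":0},{"dx":0,"dy":0,"dz":0,"rx":0,"ry":0,"rz":0},{"dx":0,"dy":0,"dz":0,"rx":0,"ry":0,"rz":0},{"dx":0,"dy":0,"dz":0,"rx":0,"ry":0,"rz":0},{"dx":0,"dy":0,"dz":0,"rx":0,"ry":0,"rz":0}]' 1 && python3 -m pendant '[{"dx":0,"dy":0,"dz":-0.03,"rx":0,"ry":0,"rz":0},{"dx":0,"dy":0,"dz":-0.09,"rx":0,"ry":0,"rz":0},{"dx":0,"dy":0,"dz":-0.13,"rx":0,"ry":0,"rz":0},{"dx":0,"dy":0,"dz":-0.13,"rx":0,"ry":0,"rz":0}]'
python3 -c "
from h import *
delta([.545,-.2243,.34],20.2)"
```

```text
clock: 6.62
tool_pos: [0.5682, 0.2025, 0.2174]
eef_rot: [-2.967, -1.032, 0.006]
ft_force: [0.2, -0.4, -0.0]
opening: 0.0512
clock: 7.25
tool_pos: [0.5699, 0.2037, 0.2207]
eef_rot: [-2.966, -1.034, -0.004]
ft_force: [0.8, -0.4, 6.1]
opening: 0.0193
clock: 7.75
tool_pos: [0.5704, 0.204, 0.3533]
eef_rot: [-2.966, -1.034, -0.011]
ft_force: [0.2, 1.2, -2.1]
opening: 0.0192
t 7.75 pos [0.5704 0.204  0.3533] F [ 0.2  1.2 -2.1] op 0.0192 q6 2.814
xang now 38.441694671218464
d [-0.2863  0.3197  0.0119] r [ 0.0006 -0.0071  0.3184]
```

```bash
python3 -m pendant '[{"dx":-0.286,"dy":0.32,"dz":0.01,"rx":0,"ry":-0.007,"rz":0.318},{"dx":-0.286,"dy":0.32,"dz":0.01,"rx":0,"ry":-0.007,"rz":0.318},{"dx":-0.286,"dy":0.32,"dz":0.01,"rx":0,"ry":-0.007,"rz":0.318},{"dx":-0.286,"dy":0.32,"dz":0.01,"rx":0,"ry":-0.007,"rz":0.318},{"dx":-0.286,"dy":0.32,"dz":0.01,"rx":0,"ry":-0.007,"rz":0.318},{"dx":-0.286,"dy":0.32,"dz":0.01,"rx":0,"ry":-0.007,"rz":0.318},{"dx":-0.286,"dy":0.32,"dz":0.01,"rx":0,"ry":-0.007,"rz":0.318},{"dx":-0.286,"dy":0.32,"dz":0.01,"rx":0,"ry":-0.007,"rz":0.318},{"dx":-0.286,"dy":0.32,"dz":0.01,"rx":0,"ry":-0.007,"rz":0.318},{"dx":-0.286,"dy":0.32,"dz":0.01,"rx":0,"ry":-0.007,"rz":0.318},{"dx":-0.286,"dy":0.32,"dz":0.01,"rx":0,"ry":-0.007,"rz":0.318}]'
python3 -c "
from h import *
delta([.545,-.2243,.34],20.2)
f=grab('wrist'); np.save('w.npy',f,allow_pickle=True); g=grab('scene'); np.save('s.npy',g,allow_pickle=True)
a=cv2.resize(f['image'][150:400,220:420],None,fx=2,fy=2); b=cv2.resize(g['image'][180:350,160:300],(400,486))
c=np.zeros((500,800,3),np.uint8); c[:,:400]=a; c[:486,400:]=b; cv2.imwrite('pics/k1.png',c)
for h in(f,g):
  P=depthpt(h); hs=cv2.cvtColor(h['image'],cv2.COLOR_BGR2HSV); m=(hs[...,0]>18)&(hs[...,0]<35)&(hs[...,1]>120)&(np.abs(P[...,2]-.18)<.06)
  q=P[m]; print(len(q)); 
  if len(q): print(np.percentile(q,[1,50,99],axis=0).round(4))
"
```

```text
clock: 9.12
tool_pos: [0.5442, -0.2238, 0.3388]
eef_rot: [3.091, 0.554, -0.011]
ft_force: [0.6, 0.1, -1.7]
opening: 0.0191
t 9.125 pos [ 0.5442 -0.2238  0.3388] F [ 0.6  0.1 -1.7] op 0.0191 q6 2.398
xang now 20.323810303291637
d [ 0.0006  0.0008 -0.0012] r [0.0004 0.0072 0.0022]
5312
[[ 0.5226 -0.238   0.1602]
 [ 0.554  -0.2219  0.1999]
 [ 0.5664 -0.2092  0.202 ]]
462
[[ 0.5433 -0.2301  0.1572]
 [ 0.5613 -0.2214  0.1908]
 [ 0.5662 -0.2089  0.2148]]
```

View pics/k1.png

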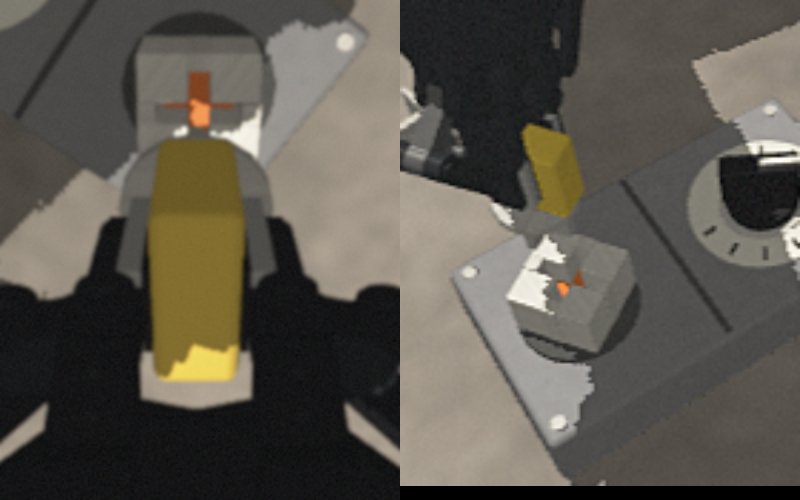

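Left crop (wrist): the key's faces are parallel to the socket block, and the slot at column 200 is in line with the key's centre at 198. Right crop: the key hovers over the socket. Next I measure the relative offset in tool axes from the wrist depth.

```bash
cat > m.py <<'E'
from h import *
f=np.load('w.npy',allow_pickle=True).item(); s=f['s']; P=depthpt(f); hs=cv2.cvtColor(f['image'],cv2.COLOR_BGR2HSV)
a=np.radians(20.3); e=np.array([np.cos(a),np.sin(a)]); n=np.array([np.sin(a),-np.cos(a)])
D=P[...,:2]-s['tool_pos'][:2]; X=D@e*1000; Y=D@n*1000; Z=P[...,2]*1000
k=(hs[...,0]>15)&(hs[...,0]<38)&(hs[...,1]>120)&(Z>140)&(Z<215)
t=k&(Z>197); fr=k&(Z<192)
print('top X',np.percentile(X[t],[1,50,99]),'Y',np.percentile(Y[t],[1,50,99]),'Z',np.median(Z[t]))
v,u=np.where(fr); print('front X by height:',[(lo,round(np.median(X[fr&(Z>lo)&(Z<lo+8)]),2),round(np.mean(np.percentile(Y[fr&(Z>lo)&(Z<lo+8)],[3,97])),2)) for lo in range(156,192,8) if (fr&(Z>lo)&(Z<lo+8)).any()])
b=(np.abs(Z-80.5)<4)&(np.hypot(X,Y)<45)
print('block far X',np.percentile(X[b],[97,99,99.8]),'Y',np.percentile(Y[b],[.5,2,98,99.5]),'z',np.median(Z[b]))
r=cv2.minAreaRect(np.stack([X[b],Y[b]],1).astype(np.float32)); print(r)
o=(hs[...,0]<16)&(hs[...,1]>140)&(np.hypot(X,Y)<30)&(Z<90)
print('orange',o.sum(),np.percentile(X[o],[2,50,98]),np.percentile(Y[o],[2,50,98]),np.median(Z[o]))
sh=(Z<160)&(Z>140)&(np.hypot(X,Y)<35); print('shoulder X',np.percentile(X[sh],[50,99,99.8]),'Y',np.percentile(Y[sh],[1,99]),sh.sum())
E
python3 m.py
```

```text
top X [-22.60032719   2.63453662  20.70743963] Y [-9.07460534  0.74146836 10.29284717] Z 200.2791574233833
front X by height: [(156, np.float64(20.46), np.float64(0.63)), (164, np.float64(20.53), np.float64(0.63)), (172, np.float64(20.5), np.float64(0.57)), (180, np.float64(20.61), np.float64(0.73)), (188, np.float64(20.63), np.float64(0.98))]
block far X [24.93368275 25.15892709 25.26740095] Y [-21.94397772 -21.40096664  25.20739498  25.65724393] z 81.30011058599308
((3.2574539184570312, 1.9396915435791016), (44.450111389160156, 48.02339172363281), 0.08747251331806183)
orange 278 [-10.03413465  -1.04710078  11.36163593] [-6.05194051  1.88236095 12.77531299] 61.49106297362871
shoulder X [ 8.94977524 20.54060726 20.72025882] Y [-19.96184816  21.72201594] 862
```

```bash
cat >> m.py <<'E'
print('----')
def XY(u,v,z):
    p=onplane(f,np.array(u,float),np.array(v,float),z); d=(p[...,:2]-s['tool_pos'][:2])*1000; return np.round([d@e,d@n],2)
g=cv2.cvtColor(f['image'],cv2.COLOR_BGR2GRAY).astype(float); col=g[:,312:326].mean(1); print('gray rows',list(zip(range(212,262,2),col[212:262:2].round())))
rows=np.where(k[:,318])[0]; print('yellow rows',rows.min(),rows.max(),'top-depth rows',np.where(t[:,318])[0][[0,-1]])
for v in (256,257,258): print('front top edge',v,XY(318,v,.2003))
print('back top',XY(318,rows.max()+.5,.2003),'front bottom',XY(318,rows.min()-.5,.1543))
print('block far corners: see rows'); 
bl=np.where(b[:,300])[0]; print(bl.min(), XY(300,bl.min()-.5,.081), XY(340,np.where(b[:,340])[0].min()-.5,.081))
# orange cross-slot: transverse slot edges on mouth plane
sat=f['image'][:,:,2].astype(float)-f['image'][:,:,0]
for u in (305,310,330,335): print(u,sat[185:215,u].round())
E
python3 m.py | sed -n '/----/,$p'
```

```text
----
gray rows [(212, np.float64(124.0)), (214, np.float64(108.0)), (216, np.float64(110.0)), (218, np.float64(88.0)), (220, np.float64(88.0)), (222, np.float64(88.0)), (224, np.float64(88.0)), (226, np.float64(89.0)), (228, np.float64(88.0)), (230, np.float64(89.0)), (232, np.float64(90.0)), (234, np.float64(89.0)), (236, np.float64(89.0)), (238, np.float64(89.0)), (240, np.float64(89.0)), (242, np.float64(89.0)), (244, np.float64(89.0)), (246, np.float64(89.0)), (248, np.float64(89.0)), (250, np.float64(88.0)), (252, np.float64(90.0)), (254, np.float64(90.0)), (256, np.float64(94.0)), (258, np.float64(103.0)), (260, np.float64(108.0))]
yellow rows 220 340 top-depth rows [255 340]
front top edge 256 [21.86  0.73]
front top edge 257 [21.41  0.73]
front top edge 258 [20.96  0.74]
back top [-23.94   0.85] front bottom [19.12  0.82]
block far corners: see rows
175 [ 26.43 -12.61] [25.72 17.52]
305 [10. 11. 10. 12. 10. 11. 12. 11. 11. 11. 11. 12. 11. 11. 12. 18. 45. 72.
 62. 23. 10.  9. 10.  9.  8. 10. 10. 11. 13. 10.]
310 [11. 14. 12. 11. 10. 11. 11. 11. 13. 12. 11. 12. 10. 10. 10. 20. 45. 72.
 59. 23.  7.  8.  6. 11. 10.  9.  9. 11. 14. 20.]
330 [12. 14. 12. 12. 11. 11. 10. 10. 10. 10. 10. 12. 12. 11. 12. 19. 45. 75.
 65. 31. 12.  8. 10. 10.  9. 10.  8. 10. 12. 12.]
335 [12. 10. 12. 11. 11. 12. 12. 12. 14. 13. 11. 13. 13. 12. 11. 18. 40. 67.
 63. 34. 16.  9.  8.  8.  9. 10.  8. 10. 12. 11.]
```

Estimate: with the small tilt removed, the stem needs about +1.6 mm in x and +1.0 mm in y. I descend to just inside the mouth and read the force.

```bash
python3 -m pendant '[{"dx":0.0016,"dy":0.001,"dz":0.015,"rx":0,"ry":0.007,"rz":0.002},{"dx":0.0016,"dy":0.001,"dz":0.03,"rx":0,"ry":0.007,"rz":0.002},{"dx":0.0016,"dy":0.001,"dz":0.036,"rx":0,"ry":0.007,"rz":0.002},{"dx":0.0016,"dy":0.001,"dz":0.036,"rx":0,"ry":0.007,"rz":0.002}]'; python3 -m pendant '[{"dx":0,"dy":0,"dz":0.004,"rx":0,"ry":0,"rz":0},{"dx":0,"dy":0,"dz":0.008,"rx":0,"ry":0,"rz":0},{"dx":0,"dy":0,"dz":0.011,"rx":0,"ry":0,"rz":0},{"dx":0,"dy":0,"dz":0.011,"rx":0,"ry":0,"rz":0}]'; python3 -c "
from h import *
print(manip.get_state()['moment'].round(2)); delta([.545,-.2243,.2717],20.2)"
```

```text
clock: 9.72
tool_pos: [0.5452, -0.2254, 0.3019]
eef_rot: [-3.093, -0.548, 0.002]
ft_force: [0.5, 0.7, -1.0]
opening: 0.0195
clock: 10.22
tool_pos: [0.5455, -0.2255, 0.2917]
eef_rot: [3.093, 0.548, -0.0]
ft_force: [-0.4, 0.1, -1.5]
opening: 0.019
[0.05 0.03 0.05]
t 10.225 pos [ 0.5455 -0.2255  0.2917] F [-0.4  0.1 -1.5] op 0.019 q6 2.399
xang now 20.1005275734907
d [-0.0001 -0.0013  0.02  ] r [ 0.0003  0.0004 -0.0017]
```

There's no contact force at 6 mm past the mouth, so the splines are in. I continue down to the plunger.

```bash
python3 -m pendant '[{"dx":0,"dy":0,"dz":0.004,"rx":0,"ry":0,"rz":0},{"dx":0,"dy":0,"dz":0.008,"rx":0,"ry":0,"rz":0},{"dx":0,"dy":0,"dz":0.012,"rx":0,"ry":0,"rz":0},{"dx":0,"dy":0,"dz":0.012,"rx":0,"ry":0,"rz":0}]'; python3 -m pendant '[{"dx":0,"dy":0,"dz":0.003,"rx":0,"ry":0,"rz":0},{"dx":0,"dy":0,"dz":0.006,"rx":0,"ry":0,"rz":0},{"dx":0,"dy":0,"dz":0.009,"rx":0,"ry":0,"rz":0},{"dx":0,"dy":0,"dz":0.009,"rx":0,"ry":0,"rz":0},{"dx":0,"dy":0,"dz":0.009,"rx":0,"ry":0,"rz":0}]'; python3 -c "
from h import *
print(manip.get_state()['moment'].round(2)); delta([.545,-.2243,.2717],20.2)"
```

```text
clock: 10.72
tool_pos: [0.5455, -0.2254, 0.2794]
eef_rot: [3.093, 0.548, -0.001]
ft_force: [0.2, -0.7, -1.2]
opening: 0.0189
clock: 11.35
tool_pos: [0.5458, -0.2256, 0.2717]
eef_rot: [3.092, 0.548, 0.001]
ft_force: [-1.6, 1.3, 7.9]
opening: 0.0192
[0.22 0.49 0.  ]
t 11.35 pos [ 0.5458 -0.2256  0.2717] F [-1.6  1.3  7.9] op 0.0192 q6 2.399
xang now 20.100771682073397
d [-0.0003 -0.0015  0.    ] r [ 0.0013 -0.0007 -0.0017]
```

The height matches home (0.2717). I press further to check for a hard stop.

```bash
for i in 1 2; do python3 -m pendant '[{"dx":0,"dy":0,"dz":0.001,"rx":0,"ry":0,"rz":0},{"dx":0,"dy":0,"dz":0.002,"rx":0,"ry":0,"rz":0},{"dx":0,"dy":0,"dz":0.002,"rx":0,"ry":0,"rz":0},{"dx":0,"dy":0,"dz":0.002,"rx":0,"ry":0,"rz":0}]'; done; python3 -c "
from h import *
g=grab('scene');f=grab('wrist'); t=grab('top')
a=cv2.resize(f['image'][130:400,200:440],(400,450)); b=cv2.resize(g['image'][200:350,160:340],(400,333)); 
c=np.zeros((450,800,3),np.uint8); c[:,:400]=a; c[:333,400:]=b; cv2.imwrite('pics/k2.png',c)
delta([.545,-.2243,.2717],20.2)"
```

```text
clock: 11.85
tool_pos: [0.5457, -0.2256, 0.2716]
eef_rot: [3.092, 0.548, 0.003]
ft_force: [-6.7, 2.5, 21.5]
opening: 0.0192
clock: 12.35
tool_pos: [0.5456, -0.2255, 0.2716]
eef_rot: [3.091, 0.548, 0.004]
ft_force: [-11.4, 4.4, 35.4]
opening: 0.0191
t 12.5 pos [ 0.5456 -0.2255  0.2716] F [-12.6   4.3  35.5] op 0.0193 q6 2.399
xang now 20.098073870137995
d [-0.0001 -0.0013 -0.0001] r [ 0.0026 -0.0022 -0.0018]
```

View pics/k2.png

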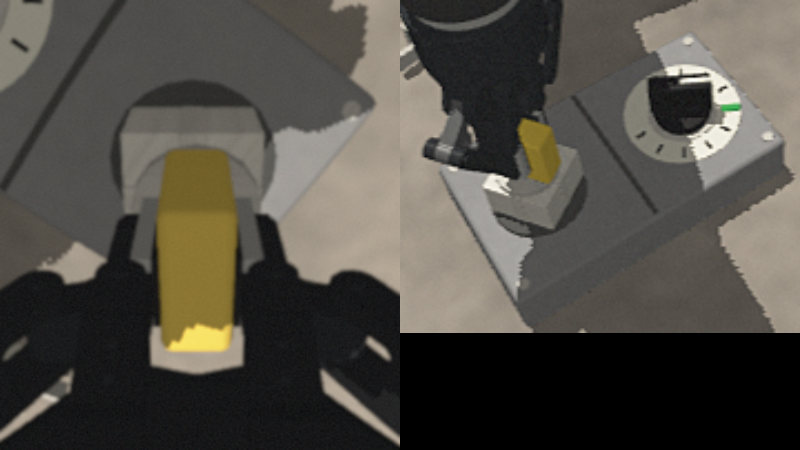

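The scene shows the shoulder flush on the block. TCP z held at 0.2716 while the force rose to 35 N, so it is a hard stop. I ease off to about 20 N and recheck the dial and bystanders numerically.

```bash
python3 -m pendant '[{"dx":0,"dy":0,"dz":-0.001,"rx":0,"ry":0,"rz":0},{"dx":0,"dy":0,"dz":-0.002,"rx":0,"ry":0,"rz":0},{"dx":0,"dy":0,"dz":-0.002,"rx":0,"ry":0,"rz":0},{"dx":0,"dy":0,"dz":-0.002,"rx":0,"ry":0,"rz":0}]'; python3 -c "
from h import *
old={n:np.load(n+'0.npy',allow_pickle=True).item() for n in('top','scene')}
for n in('top','scene'):
  f=grab(n);P=depthpt(f)
  m=(np.hypot(P[...,0]-.577,P[...,1]+.108)<.03)&(P[...,2]>.075)&(P[...,2]<.092)
  if m.sum()>20: print(n,'knob',m.sum(),cv2.minAreaRect((P[m][:,:2]*1000).astype(np.float32)))
  Q=depthpt(old[n])
  for nm,c,r in [('padlock',(.766,-.085),.05),('lamp',(.75,.054),.06),('fuse',(.353,-.158),.06),('bumper',(.374,.136),.035),('orange',(.59,.1),.035)]:
    o=[]
    for A in(Q,P):
      k=(np.hypot(A[...,0]-c[0],A[...,1]-c[1])<r)&(A[...,2]>.008)&(A[...,2]<.12); o.append(np.round(A[k].mean(0)*1000,1) if k.any() else None)
    print(n,nm,o)
print(manip.get_state()['tool_pos'],manip.get_state()['ft_force'],manip.get_state()['clock'])"
```

```text
clock: 13.0
tool_pos: [0.5457, -0.2256, 0.2717]
eef_rot: [3.092, 0.548, 0.003]
ft_force: [-7.6, 2.2, 21.3]
opening: 0.0192
top knob 136 ((577.1160888671875, -108.04552459716797), (44.68079376220703, 14.2972993850708), 43.8897819519043)
top padlock [array([764.4, -86. ,  16.1]), array([764.8, -86.1,  16.1])]
top lamp [array([760.2,  55. ,  75.8]), array([760. ,  54.9,  75.8])]
top fuse [array([ 353.3, -157.8,   27.8]), array([ 353.3, -157.6,   28.2])]
top bumper [array([375.1, 135.7,  20.4]), array([374.8, 135.7,  20.5])]
top orange [array([590.5,  99.5,  60.8]), array([590.5,  99.4,  61. ])]
scene knob 287 ((577.8121948242188, -107.22289276123047), (45.423561096191406, 15.720381736755371), 44.055721282958984)
scene padlock [array([768. , -87.4,  15.7]), array([768. , -87.4,  15.7])]
scene lamp [array([775.9,  36.8,  72.4]), array([775.9,  36.8,  72.5])]
scene fuse [array([ 357.9, -161.2,   24.3]), array([ 349.1, -195. ,   18.8])]
scene bumper [array([378.7, 134.5,  19.2]), array([379. , 134.2,  19.2])]
scene orange [array([598.6,  95.3,  56. ]), array([598.7,  95.3,  55.9])]
[ 0.5456611  -0.22557541  0.27166157] [-6.71936447  2.90692816 20.44210262] 13.1
```

```bash
python3 -c "
from cell import manip
print(manip.close_job())"
```

```text
the job is handed in; nothing more can be done
None
```

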